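Register a slate plaque on the setting-out board and lay the try square to it

TASK

Slide the slate plaque, flat on the setting-out board, hard up against both the back fence and the end stop. Once it is home, set the try square gently on the board in front of it, with its stock tight and flush along the plaque's near edge and its blade lying across the middle third of the face, ready to square off a guide line; the plaque must still be against both stops when you let go. Leave the palette, jar, mallet and rubbing block where they are.

Things in the scene. Friction and masses are not known exactly. Their poses are not given: they have to be found in the camera images.
- board: Setting-out board fixed to the bench: light plywood slab 270 (its x) by 340 (its y) by 18 mm thick, so its top is 18 mm above the bench. Two low aluminium strips, each 9 mm high and 20 mm wide, are screwed on top: back fence and end stop. Origin: centre of its underside; x points away from the robot to the fence, y left to the end stop. Its place and yaw (up to 9 degrees) vary.
- fence (a point): Middle of the back fence's near face, at the board's top (board x +113, y +10, z +18 mm; axes as the board's). The fence is the strip along the board's y at its far side; its near face runs from board y -115 to +135 mm.
- stop (a point): Middle of the end stop's inner (right) face, at the board's top (board x +58, y +125, z +18 mm; axes as the board's). The stop is the strip along the board's x at its left side; its inner face runs from board x +23 to +93 mm.
- corner (a point): Point on the board's top where the face lines of fence and stop meet (board x +113, y +125, z +18 mm); axes as the board's. The plaque's far left corner belongs here.
- plaque: Loose dark slate plaque with a thin gilt border line, 110 (its x) by 160 (its y) by 12 mm thick, about 0.6 kg, too wide to grasp, lying on the board clear of fence and stop, turned up to 17 degrees to the board. It stands 3 mm higher than both strips, so a square's blade passes over them. Origin: centre of its underside; x points to its far edge (for the fence), y to its left end (for the stop).
- plaque_far_left (a point): Far left bottom corner of the plaque (plaque x +55, y +80 mm).
- plaque_far_right (a point): Far right bottom corner of the plaque (plaque x +55, y -80 mm).
- plaque_left_end (a point): Middle of the bottom of the plaque's left end (plaque x 0, y +80 mm).
- square: Loose 0.39 kg try square lying flat on the bench, left or right of the board, blade pointing away from the robot. Origin: centre of the underside of its blue stock, which is 40 (its x) by 120 (its y) by 27 mm high and can be gripped across its 40 mm width at its middle. It stays level on its stock alone; centre of mass 14 mm in +x and 7 mm in +y from the origin. Blade: see blade_middle.
- stock_inner_left (a point): Left (blade) end of the stock's inner face, at mid height (square x +20, y +60, z +13.5 mm).
- stock_inner_right (a point): Right end of the stock's inner face, at mid height (square x +20, y -60, z +13.5 mm).
- blade_middle (a point): Middle of the underside of the square's steel blade (square x +90, y +44, z +12.5 mm). The blade, 32 mm wide and 2 mm thick, stands out 140 mm along +x from the stock's inner (+x) face at the stock's left (+y) end. With the stock standing on the board, the blade lies 0.5 mm over the plaque's face.
- palette: Loose white paint palette with two round wells, 170 by 80 by 26 mm, on the bench on the other side of the board from the square. Origin: centre of its underside. Leave alone.
- jar: Loose cream-coloured paint jar with a yellow lid, 72 mm across, 100 mm tall, beyond the board. Origin: centre of its underside. Leave alone.
- dummy: Loose carver's round mallet standing on its dark iron head, 76 mm across, handle up, 180 mm tall, beyond the board. Origin: centre of its underside. Leave alone.
- rubbing_block: Loose grey-green rubbing block 50 by 120 by 40 mm, lying beyond the board. Origin: centre of its underside. Leave alone.
There are look-alikes about, which are no part of the job. There is more than one size of the square; the one meant has the size given above. There is more than one size of the plaque; the job needs the smaller.

How it is judged:
On the way, in this order (a step that is already met when the one before it is completed fails the run):
1. the plaque lies flat and hard up against both the back fence and the end stop (x of plaque_far_left in the frame of corner between -0.002 and 0.003 m and z of each of plaque_far_left, plaque_far_right in the frame of corner below 0.003 m and x of plaque_far_right in the frame of corner between -0.002 and 0.003 m and y of plaque_left_end in the frame of corner between -0.002 and 0.003 m), for 0.2 s.
2. the square's stock stands on the board with the blade across the middle third of the registered plaque (all of step 1 and y of blade_middle in the frame of plaque between -0.027 and 0.027 m and z of square in the frame of corner between -0.003 and 0.004 m and angle between square's own z axis and vertical below 0.04 rad and x of blade_middle in the frame of plaque between -0.03 and 0.06 m), for 0.2 s.
At the end, for the whole second after the job is handed in: Plaque flat on the board, far corners within 2 mm of the fence, left end within 2 mm of the end stop; square level, stock on the board, its inner face within 2 mm of the near edge's line at both ends, blade centre line within 27 mm of the plaque's middle; all at rest (all of step 2 and x of stock_inner_left in the frame of plaque between -0.057 and -0.053 m and x of stock_inner_right in the frame of plaque between -0.057 and -0.053 m and linear speed of each of plaque, square below 0.01 m/s); the robot touches nothing.
It fails at once if the plaque is lifted or tipped off the board's surface (angle between plaque's own z axis and vertical above 0.12 rad or z of plaque in the frame of corner above 0.012 m).
It fails at once if the square is dropped or slammed onto the board or plaque (it comes down on them faster than 0.4 m/s, or hits the plaque with over 60 N) (contact force between square and plaque above 60 N or (horizontal distance between square and board below 0.15 m and z of square in the frame of corner below 0.03 m and linear speed of square above 0.4 m/s)).
It fails at once if the palette, jar, mallet or rubbing block is moved more than 20 mm (distance of any of palette, jar, dummy, rubbing_block from where it was at the start of the episode above 0.02 m).
It also fails if it takes over 69 s, if anything falls off the work surface, if the arm or the gripper's body presses on something with over 40 N, if the wrist force passes 120 N, or if a joint passes its speed limit or range.

ROBOT

A 7-joint arm with a two-finger parallel gripper is mounted at the origin on the work surface. World frame = base frame: x ahead of the robot, y to its left, z up, the work surface at z = 0. Lengths are in m, angles in rad, forces in N, time in s.
With the tool pointing down it reaches from about 0.425 to 0.8 m from the base axis. Payload 8.3 kg.
Tool frame: the origin (TCP) lies on the centre line of the jaws, within the pads' length; the fingertips stand 14 mm ahead of it and the grasp point (between the pads) lies 5 mm behind it (arm.nose_length is the distance from the TCP to the fingertips, in m); z points along the fingers, y is the direction in which the jaws open and shut (so a half turn about z gives the same grasp; the last joint's range is limited). The gripper opens to 85 mm and grips with 20 to 120 N. Pads are 22 mm wide; open, the fingers measure 114 mm over their backs; the gripper's body (76 mm by 85 mm) begins 54 mm behind the grasp point. The pads swing forward as they close: fully open they stand 13 mm farther back than shut.
Start: joints at [-0.063, 0.383, 0.016, 1.37, -0.006, 1.388, -0.046], TCP at [0.625, 0, 0.245] pointing down, gripper open.
Joint ranges: [-2.95, 2.95], [-0.25, 2.06], [-1.52, 1.56], [0.18, 2.33], [-1.44, 4.58], [0.02, 2.06], [-3.01, 3.01]. Speed limits (rad/s): [2.39, 2.39, 3.01, 3.01, 3.14, 3.14, 3.14].

INTERFACE

Orientations are given as [roll, pitch, yaw] about the fixed x, y, z axes, in that order (R = Rz(yaw) Ry(pitch) Rx(roll)).
In Python, from cell import status, camera, camera_params, order, arm gives the robot as it stands. The module is installed in compiled form; this text tells all that it offers.
- The arm moves only by the tool servo_tool, never from a script. Its argument "motion" is one flat list of numbers, 4 for each row, row after row: the shift along the tool's x, y, z in mm, then the turn about the tool's z in degrees. A call has 1 to 20 rows; each row is the pose to reach, as a shift and turn from the pose measured when the call began, along the tool's axes at that moment; what a row does not reach only later rows make up. A row lasts 1/12 s, in which the tool goes at most 41.7 mm and 7.16 degrees, less where a joint would pass 70% of its speed; a pose out of reach is approached as far as the arm can. A call with a gripper value outside its range is refused whole. "gripper" is the finger opening in mm, from 0 to 85.4, set as the call begins (left out, the last holds). The fingers move at their own pace and stop on an object; "grip_force" is the grip in N (left out, the last holds). Time passes only in rows, so rows that repeat a pose let the fingers close. It gives the time, the measured TCP pose, the force and the opening at its end, in the units of the state.
- status.get_state(): the state, without advancing time (a new reading comes with each control period).
- camera(name): name is "scene" or "side" or "wrist"; returns (picture, depth): 384x512x3 uint8, red, green, blue; 384x512 float32, m along the optical axis (not along the pixel's ray), 0 where there is no reading.
- camera_params(name): a dict with "fx", "fy", "cx", "cy" (pixels), "world_from_camera" (4x4, takes a point from camera to world coordinates). Camera axes: x right, y down, z forward; pixel columns grow to the right and rows downward; lengths in m; the calibration is good to about 2 mm. A picture is of the moment at which its call begins: read the wrist's pose just before it. camera_params takes no time and is no camera call; for the wrist camera it gives the pose at the moment of the call.
- order.finish_job(): hands the job in, once; it reports no verdict.
The state is a dict: "time": time; "joint_pos": joint angles; "joint_velocities": joint speeds; "effort": joint torques, N m; "eef_pos": TCP position; "ee_rot": TCP orientation; "wrist_force": force on the tool from outside, world axes, zero at the start; "moment": the same for the moment, N m; "gripper_width": opening from 0.0 (shut) to 1.0 (fully open).
Only numpy, scipy, OpenCV 4.12 (cv2) and the standard library are available. Lean on these libraries where they do the work, as an engineer would, in place of code of your own. Each camera call takes 0.05 s, during which the arm holds its last target. There are 200 camera calls.

## Working session

There is one attempt and no reset: what is moved stays moved. The work goes in short steps, Python scripts to look and compute and a tool call to move; the robot and the scene stay as the last step left them, time stands still between calls to the robot, and variables do not carry over. Pictures are saved under pics/ and viewed, about 8 in all and at most 12, crops included, and the job is handed in when it is done.

Besides the shell and the picture viewer there is one more tool, called after "Call:" in YAML: its name, and indented under it one key for each argument. servo_tool: Moves the arm, as the interface text tells. Its arguments: {"type":"object","properties":{"motion":{"type":"array"},"gripper":{"type":"number"},"grip_force":{"type":"number"}},"required":["motion"]}

```bash
mkdir -p pics
cat > h.py <<'E'
import numpy as np, cv2
from cell import status,camera,camera_params,order,arm
def pts(depth,P):
    v,u=np.mgrid[:depth.shape[0],:depth.shape[1]]
    c=np.stack([(u-P['cx'])/P['fx']*depth,(v-P['cy'])/P['fy']*depth,depth],-1)
    T=np.array(P['world_from_camera']);return c@T[:3,:3].T+T[:3,3]
def ray(uv,P,z):
    uv=np.atleast_2d(np.asarray(uv,float));T=np.array(P['world_from_camera'])
    d=np.c_[(uv[:,0]-P['cx'])/P['fx'],(uv[:,1]-P['cy'])/P['fy'],np.ones(len(uv))]@T[:3,:3].T
    return T[:3,3]+d*((z-T[2,3])/d[:,2])[:,None]
def shot(n):
    P=camera_params(n);im,d=camera(n);return im,d,P
def save(im,f): cv2.imwrite('pics/'+f,cv2.cvtColor(im,cv2.COLOR_RGB2BGR))
E
python3 - <<'E'
from h import *
a=[]
for n in ("scene","side","wrist"):
    im,d,P=shot(n);save(im,n+'0.png');np.savez(n+'0.npz',im=im,d=d,**{k:P[k] for k in P})
    print(n,np.round(np.array(P['world_from_camera']),3).tolist(),P['fx'],P['cx'],P['cy']); a.append(im)
save(cv2.resize(np.vstack([np.hstack(a[:2]),np.hstack([a[2],a[2]*0])]),(800,600),interpolation=cv2.INTER_AREA),'all.png')
s=status.get_state();print(s)
E
```

```text
scene [[-0.874, 0.282, -0.395, 1.006], [0.485, 0.54, -0.688, 0.964], [0.019, -0.793, -0.609, 0.827], [0.0, 0.0, 0.0, 1.0]] 453.3594410326808 260.28963877332035 191.62763436294222
side [[-0.686, -0.347, 0.64, -0.231], [-0.728, 0.316, -0.609, 0.762], [0.009, -0.883, -0.469, 0.597], [0.0, 0.0, 0.0, 1.0]] 379.7774209095982 251.95773143913613 185.90409339952285
wrist [[1.0, 0.001, -0.003, 0.625], [0.001, -0.962, -0.273, 0.07], [-0.003, 0.273, -0.962, 0.372], [0.0, 0.0, 0.0, 1.0]] 274.9946129596804 251.9503341891915 192.36666286244966
{'time': 0.15, 'joint_pos': array([-0.06289544,  0.38405579,  0.01638808,  1.37090251, -0.00632649,
        1.38823619, -0.04652899]), 'joint_velocities': array([-1.02685114e-03, -2.83385185e-03, -2.55718991e-05, -2.68149573e-03,
        7.47882844e-04,  1.93669261e-03, -7.45316344e-04]), 'effort': array([ 3.13456680e-03, -6.28150821e+01,  8.46451297e-01, -3.72163582e+01,
        1.68576470e-02,  1.09401988e-02, -6.53258235e-05]), 'eef_pos': array([6.24621403e-01, 3.95756736e-05, 2.44506596e-01]), 'ee_rot': array([-3.14003896e+00, -7.19292664e-06,  1.57081016e+00]), 'wrist_force': array([ 0.55110708, -0.25337419,  0.13109077]), 'moment': array([ 0.00096315, -0.03291482, -0.01547493]), 'gripper_width': 0.9995564210974126}
```

View pics/all.png

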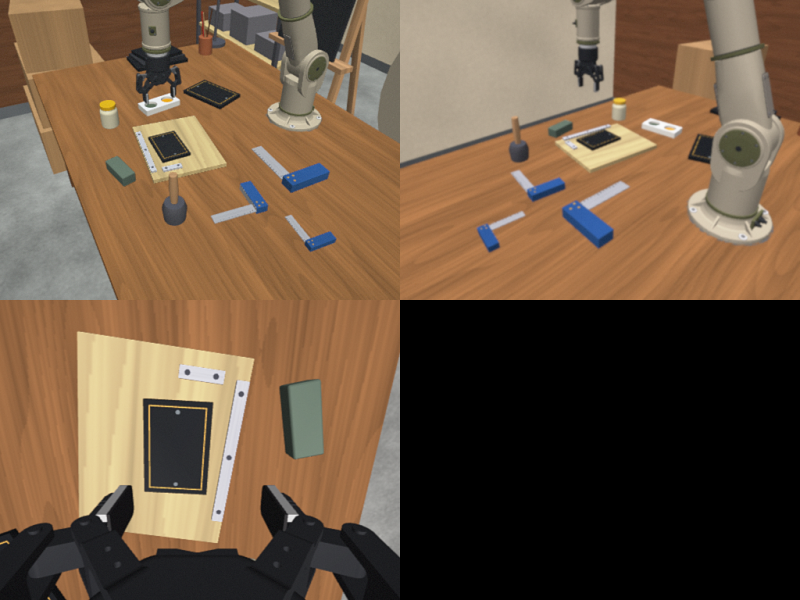

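The three blue squares are on the left of the board: scene (305,175), (253,197) and (318,240), in picture pixels. The wrist view shows the board, its strips (fence at 230,450; stop at 200,373) and the plaque (178,447). The larger plaque lies near the base. I'll measure these now.

```bash
cat >> h.py <<'E'
def blobs(mask,minA):
    n,l,st,c=cv2.connectedComponentsWithStats(mask.astype(np.uint8))
    return [l==i for i in range(1,n) if st[i,4]>minA]
def rect(xy):
    (c,(w,h),a)=cv2.minAreaRect((np.asarray(xy)*1000).astype(np.float32))
    b=cv2.boxPoints((c,(w,h),a));return np.round(c,1),np.round((w,h),1),np.round(b,1).tolist()
E
python3 - <<'E'
from h import *
for n in ("scene","side"):
    z=np.load(n+'0.npz');im=z['im'];X=pts(z['d'],z)
    hsv=cv2.cvtColor(im,cv2.COLOR_RGB2HSV)
    m=(hsv[...,0]>100)&(hsv[...,0]<125)&(hsv[...,1]>120)&(hsv[...,2]>60)
    for b in blobs(m,150):
        p=X[b];ht=np.percentile(p[:,2],90);t=p[p[:,2]>ht-.004]
        print(n,'blue top z',round(ht,4),*rect(t[:,:2]))
z=np.load('wrist0.npz');im=z['im'];X=pts(z['d'],z);hsv=cv2.cvtColor(im,cv2.COLOR_RGB2HSV)
h,s,v=[hsv[...,i].astype(int) for i in range(3)]
m={'plaque':(v<70),'alu':(s<30)&(v>170),'green':(h>50)&(h<95)&(s>25)&(v>60)}
for k in m:
    for b in blobs(m[k],250):
        vv,uu=np.nonzero(b)
        zz=np.median(X[b][:,2]); r=ray(np.c_[uu,vv],z,zz)
        print(k,b.sum(),np.round([uu.mean(),vv.mean()]),'z',np.round(zz,4),*rect(r[:,:2]))
E
```

```text
scene blue top z 0.0377 [614.3 608. ] [1050.3  130.5] [[147.8000030517578, 358.3999938964844], [223.0, 251.8000030517578], [1080.9000244140625, 857.7000122070312], [1005.5999755859375, 964.2999877929688]]
scene blue top z 0.0288 [697.1 641.4] [889.1  86.2] [[388.5, 318.5], [456.29998779296875, 265.20001220703125], [1005.5999755859375, 964.2999877929688], [937.7999877929688, 1017.5999755859375]]
scene blue top z 0.0213 [688.9 743.4] [769.2  68.3] [[338.29998779296875, 581.7999877929688], [372.29998779296875, 522.5], [1039.5999755859375, 905.0], [1005.5999755859375, 964.2999877929688]]
side blue top z 0.0281 [143.8 560.6] [112.  842.4] [[-230.5, 761.7999877929688], [452.5, 268.70001220703125], [518.0999755859375, 359.5], [-165.0, 852.5999755859375]]
side blue top z 0.0376 [ 19.  508.1] [123.4 700.8] [[-302.1000061035156, 661.2999877929688], [268.6000061035156, 254.5], [340.20001220703125, 355.0], [-230.5, 761.7999877929688]]
side blue top z 0.0208 [ 95.6 651.4] [ 37.9 687.5] [[-240.6999969482422, 725.2000122070312], [421.6000061035156, 540.9000244140625], [431.79998779296875, 577.5], [
[... 758 characters left out ...]
3945], [550.0, -7.699999809265137], [702.0999755859375, -7.0], [701.9000244140625, 40.400001525878906]]
alu 936 [258.  95.] z 0.0264 [631.4  91.9] [19.6 69.7] [[595.5, 87.19999694824219], [664.5, 77.19999694824219], [667.2999877929688, 96.5999984741211], [598.2999877929688, 106.5999984741211]]
alu 2706 [295. 190.] z 0.0261 [678.2 -40.6] [248.9  20.2] [[650.7000122070312, -162.39999389648438], [670.7000122070312, -165.3000030517578], [705.7000122070312, 81.19999694824219], [685.7000122070312, 84.0]]
green 3893 [391. 151.] z 0.039 [793.   23.6] [ 48.3 118.6] [[757.5999755859375, 76.9000015258789], [781.0999755859375, -39.29999923706055], [828.5, -29.700000762939453], [804.9000244140625, 86.5]]
```

Call:
servo_tool:
  motion: [-13.5,-121.4,100,98,-13.5,-121.4,100,98,-13.5,-121.4,100,98,-13.5,-121.4,100,98,-13.5,-121.4,100,98,-13.5,-121.4,100,98,-13.5,-121.4,100,98,-13.5,-121.4,100,98,-13.5,-121.4,100,98,-13.5,-121.4,100,98,-13.5,-121.4,140,98,-13.5,-121.4,160,98,-13.5,-121.4,170,98,-13.5,-121.4,170,98,-13.5,-121.4,170,98,-13.5,-121.4,170,98]
  gripper: 60

```text
time: 1.48
eef_pos: [0.503, -0.0134, 0.0747]
ee_rot: [3.141, 0.002, -0.137]
wrist_force: [0.8, 0.7, 0.4]
gripper_width: 0.703
```

Run:
```python
from h import *
print(arm.nose_length)
for n in ("scene","side"):
    z=np.load(n+'0.npz');im=z['im'];X=pts(z['d'],z)
    hsv=cv2.cvtColor(im,cv2.COLOR_RGB2HSV)
    m=(hsv[...,0]>100)&(hsv[...,0]<125)&(hsv[...,1]>120)&(hsv[...,2]>60)&(z['d']>.1)
    for b in blobs(m,100):
        p=X[b];ht=np.percentile(p[:,2],90);t=p[p[:,2]>ht-.003]
        print(n,'top z',round(ht,4),*rect(t[:,:2]))
im,d,P=shot("wrist");save(im,'w1.png')
im,d,P=shot("side");save(im,'s1.png')
```

```text
0.014
scene top z 0.0376 [248.  349.4] [ 54.5 159.3] [[167.3000030517578, 325.3999938964844], [326.5, 318.8999938964844], [328.79998779296875, 373.29998779296875], [169.60000610351562, 379.8999938964844]]
scene top z 0.0288 [458.2 339.6] [118.4  38.5] [[430.6000061035156, 283.79998779296875], [468.70001220703125, 278.29998779296875], [485.79998779296875, 395.3999938964844], [447.6000061035156, 401.0]]
scene top z 0.0213 [390.4 572.2] [29.2 85.7] [[346.3999938964844, 561.7999877929688], [431.70001220703125, 553.5], [434.5, 582.5999755859375], [349.20001220703125, 590.9000244140625]]
side top z 0.0281 [453.3 339.3] [114.9  35.4] [[428.3999938964844, 284.6000061035156], [463.6000061035156, 280.1000061035156], [478.20001220703125, 394.1000061035156], [443.0, 398.6000061035156]]
side top z 0.0375 [242.7 349.5] [ 51.9 158.3] [[162.8000030517578, 325.8999938964844], [321.1000061035156, 321.20001220703125], [322.6000061035156, 373.1000061035156], [164.39999389648438, 377.70001220703125]]
side top z 0.0208 [386.  571.8] [27.7 85.8] [[342.0, 562.0999755859375], [427.3999938964844, 553.7999877929688], [430.1000061035156, 581.4000244140625], [344.70001220703125, 589.7000122070312]]
```

View pics/w1.png

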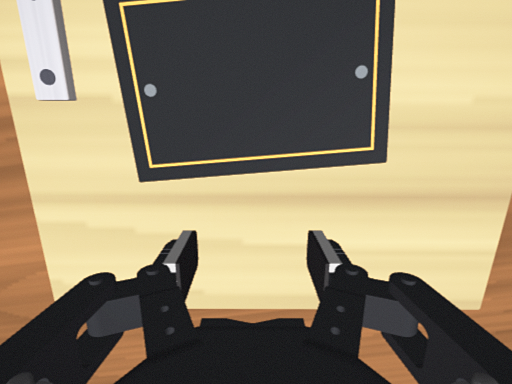

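Wrist view: the fingers straddle the near-edge side, and the plaque's near edge runs from (140,180) to (385,160), clear ahead. I'll lower and check the tip height.

Call:
servo_tool:
  motion: [0,0,25,0,0,0,34,0,0,0,38,0,0,0,39,0,0,0,39,0]

```text
time: 2.0
eef_pos: [0.5033, -0.0135, 0.0363]
ee_rot: [3.141, 0.001, -0.136]
wrist_force: [1.0, 0.2, 0.7]
gripper_width: 0.699
```

Run:
```python
from h import *
e=status.get_state()['eef_pos'];print(e)
for n in("side","scene"):
    im,d,P=shot(n);X=pts(d,P);hsv=cv2.cvtColor(im,cv2.COLOR_RGB2HSV)
    m=(d>.1)&(hsv[...,2]<80)&(np.linalg.norm(X[...,:2]-e[:2],axis=-1)<.07)&(X[...,2]<.1)
    if m.sum()>50:
        zs=X[m][:,2];print(n,m.sum(),np.round(np.percentile(zs,[0,1,3,10]),4))
        if n=="side":
            v,u=np.nonzero(m);v0,u0=int(v.mean()),int(u.mean());c=im[max(v0-60,0):v0+60,max(u0-80,0):u0+80];save(cv2.resize(c,None,fx=4,fy=4),'tip.png')
```

```text
[ 0.50334997 -0.01350284  0.03632465]
side 438 [0.0209 0.0224 0.0242 0.0292]
scene 365 [0.0243 0.026  0.0269 0.0282]
```

View pics/tip.png

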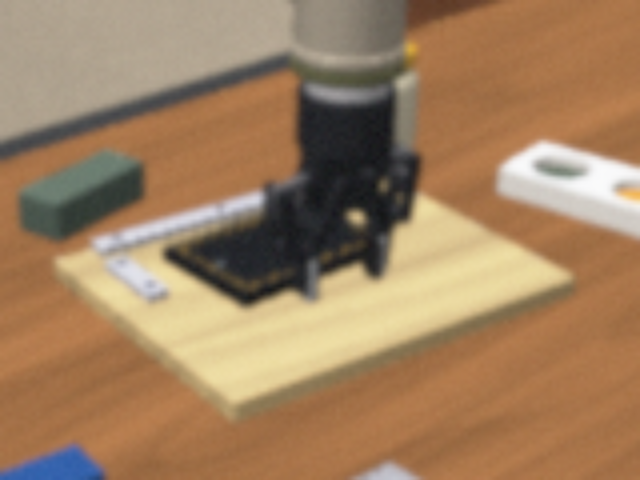

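The picture shows both tips just above the board in front of the plaque's near edge, at about 22 mm. I'll lower 2 mm more and push towards the fence.

Call:
servo_tool:
  motion: [3,0,2,0.35,8,0,2,0.35,12,0,2,0.35,16,0,2,0.35,20,0,2,0.35,24,0,2,0.35,28,0,2,0.35,32,0,2,0.35,35,0,2,0.35,38,0,2,0.35,40,0,2,0.35,42,0,2,0.35,42,0,2,0.35]

```text
time: 3.18
eef_pos: [0.5458, -0.0195, 0.0348]
ee_rot: [3.142, -0.001, -0.143]
wrist_force: [-1.7, -0.4, -0.9]
gripper_width: 0.705
```

Call:
servo_tool:
  motion: [1,0,0,0,2,0,0,0,3,0,0,0,4,0,0,0,4,0,0,0]

```text
time: 3.6
eef_pos: [0.5489, -0.0201, 0.0346]
ee_rot: [3.141, 0.001, -0.143]
wrist_force: [-6.7, 0.6, 3.0]
gripper_width: 0.707
```

Run:
```python
from h import *
im,d,P=shot("wrist");save(im,'w2.png')
```

```text
(no output)
```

View pics/w2.png

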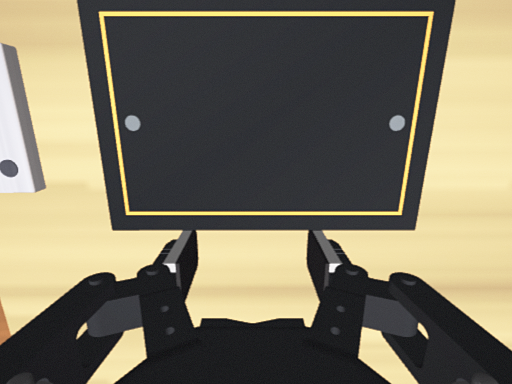

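The plaque is now square to the fingers, with its near edge level at row 229. I'll keep pushing until the force rises.

Call:
servo_tool:
  motion: [1,0,0,0,2,0,0,0,3,0,0,0,3,0,0,0]

```text
time: 3.98
eef_pos: [0.5492, -0.0202, 0.0342]
ee_rot: [3.141, 0.007, -0.143]
wrist_force: [-14.8, 1.7, 9.6]
gripper_width: 0.702
```

The plaque is at the fence: 15 N, with TCP board x at 546.5 mm against 546 expected. Next I'll lift and go round to the right end.

Call:
servo_tool:
  motion: [-8,0,-1,0,-8,0,-30,0,-8,0,-50,0,25,35,-50,-7,50,70,-50,-14,53,100,-50,-21,53,118,-50,-28,53,118,-50,-35,53,118,-50,-42,53,118,-50,-49,53,118,-50,-56,53,118,-50,-63,53,118,-50,-70,53,118,-50,-77,53,118,-50,-84,53,118,-50,-90,53,118,-30,-90,53,118,-30,-90,53,118,-30,-90]

```text
time: 5.57
eef_pos: [0.5845, -0.1447, 0.0633]
ee_rot: [-3.133, 0.001, 1.427]
wrist_force: [-0.3, -0.5, 1.4]
gripper_width: 0.705
```

Run:
```python
from h import *
im,d,P=shot("wrist");save(im,'w3.png')
```

```text
(no output)
```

View pics/w3.png

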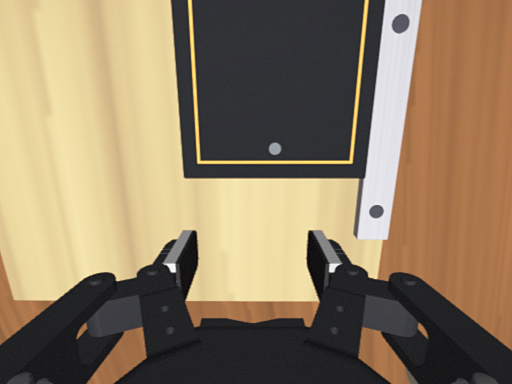

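The plaque lies along the fence (bottom right, 365,178), and its right end is level ahead of both fingers. The fence end is clear of the right finger. I'll lower and push to the stop.

Call:
servo_tool:
  motion: [0,0,20,0,0,0,28,0,5,0,28.5,0,12,0,28.5,0,17,0,28.5,0,21,0,28.5,0,25,0,28.5,0,29,0,28.5,0,33,0,28.5,0,37,0,28.5,0,41,0,28.5,0,45,0,28.5,0,48,0,28.5,0,51,0,28.5,0,53,0,28.5,0,55,0,28.5,0,55,0,28.5,0]

```text
time: 7.03
eef_pos: [0.5933, -0.0908, 0.0364]
ee_rot: [-3.136, 0.001, 1.426]
wrist_force: [-1.1, -3.8, 4.5]
gripper_width: 0.701
```

Call:
servo_tool:
  motion: [1.5,0,1,0,3,0,1,0,4.5,0,1,0,6,0,1,0,7,0,1,0,8,0,1,0,8,0,1,0]

```text
time: 7.62
eef_pos: [0.5943, -0.085, 0.0362]
ee_rot: [-3.136, 0.004, 1.425]
wrist_force: [-4.0, -8.0, 8.1]
gripper_width: 0.702
```

Call:
servo_tool:
  motion: [1.5,0,0,0,3,0,0,0,4.5,0,0,0,4.5,0,0,0,4.5,0,0,0]

```text
time: 8.03
eef_pos: [0.5942, -0.0847, 0.0365]
ee_rot: [-3.136, 0.008, 1.421]
wrist_force: [-2.9, -12.9, 5.0]
gripper_width: 0.703
```

```bash
cat >> h.py <<'E'
def lines():
    im,d,P=shot("wrist");hsv=cv2.cvtColor(im,cv2.COLOR_RGB2HSV);X=pts(d,P)
    return im,d,P,hsv,X
E
python3 - <<'E'
from h import *
im,d,P=shot("wrist");save(im,'w4.png')
E
```

```text
(no output)
```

View pics/w4.png

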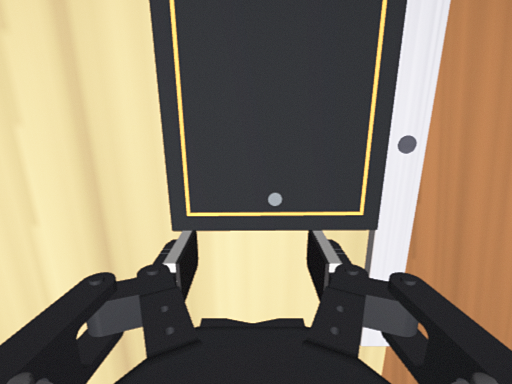

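The plaque is against the stop: 13 N with no motion. I'll give a final push to the fence at the middle of the near edge.

Call:
servo_tool:
  motion: [-8,0,-1,0,-8,0,-30,0,-8,-10,-60,0,20,-35,-60,7,50,-70,-60,14,88,-72,-60,21,88,-72,-60,28,88,-72,-60,35,88,-72,-60,42,88,-72,-60,49,88,-72,-60,56,88,-72,-60,63,88,-72,-60,70,88,-72,-60,77,88,-72,-60,84,88,-72,-60,90,88,-72,-30,90,88,-72,-5,90,88,-72,1,90,88,-72,1,90]

```text
time: 9.75
eef_pos: [0.5342, 0.0136, 0.0332]
ee_rot: [3.133, 0.01, -0.149]
wrist_force: [-0.2, 1.3, 0.3]
gripper_width: 0.703
```

Call:
servo_tool:
  motion: [3,0,0,0,6,0,0,0,9,0,0,0,12,0,0,0,14,0,0,0,16,0,0,0,18,0,0,0,20,0,0,0,20,0,0,0]

```text
time: 10.5
eef_pos: [0.5531, 0.0109, 0.0328]
ee_rot: [3.133, 0.013, -0.149]
wrist_force: [-3.5, -0.0, 1.8]
gripper_width: 0.7
```

Call:
servo_tool:
  motion: [1.5,0,0,0,3,0,0,0,4.5,0,0,0,4.5,0,0,0,4.5,0,0,0]

```text
time: 10.92
eef_pos: [0.5536, 0.0112, 0.0318]
ee_rot: [3.133, 0.021, -0.147]
wrist_force: [-16.7, 2.9, 11.1]
gripper_width: 0.7
```

Call:
servo_tool:
  motion: [-8,0,-1,0,-8,0,-40,0,0,0,-80,-7,30,0,-120,-14,60,0,-160,-21,71,0,-200,-28,71,0,-210,-35,71,0,-210,-42,71,0,-210,-49,71,0,-210,-56,71,0,-210,-63,71,0,-210,-70,71,0,-210,-77,71,0,-210,-84,71,0,-210,-90,71,0,-210,-90,71,0,-210,-90]
  gripper: 85

```text
time: 12.33
eef_pos: [0.6285, 0.0019, 0.2402]
ee_rot: [-3.121, 0.009, 1.42]
wrist_force: [-0.4, 0.6, -0.3]
gripper_width: 0.996
```

Run:
```python
from h import *
im,d,P=shot("wrist");save(im,'w5.png');np.savez('w5.npz',im=im,d=d,**{k:P[k] for k in P})
X=pts(d,P);hsv=cv2.cvtColor(im,cv2.COLOR_RGB2HSV);h,s,v=[hsv[...,i].astype(int) for i in range(3)]
cand=[('dark',v<70),('alu',(s<30)&(v>170))]
for k,m in cand:
  for b in blobs(m,250):
    vv,uu=np.nonzero(b);zz=np.median(X[b][:,2])
    if zz>.1: continue
    r=ray(np.c_[uu,vv],P,{'dark':.030,'alu':.027}[k]);print(k,b.sum(),round(zz,4),*rect(r[:,:2]))
```

```text
dark 862 0.0248 [768.   18.1] [ 14.2 119. ] [[751.4000244140625, 75.69999694824219], [770.7999877929688, -41.70000076293945], [784.7000122070312, -39.400001525878906], [765.2999877929688, 78.0]]
dark 2145 0.0293 [619.1   3.9] [156.6 107.5] [[554.9000244140625, -66.0999984741211], [661.4000244140625, -81.0999984741211], [683.2000122070312, 73.9000015258789], [576.7999877929688, 88.9000015258789]]
dark 7271 0.0293 [618.8   3.4] [135.5  85.9] [[566.7999877929688, -57.599998474121094], [651.7999877929688, -69.69999694824219], [670.7999877929688, 64.5], [585.7999877929688, 76.5]]
alu 933 0.0265 [631.3  91.9] [18.9 69.3] [[595.5999755859375, 87.19999694824219], [664.2999877929688, 77.9000015258789], [666.9000244140625, 96.69999694824219], [598.2000122070312, 106.0]]
alu 2783 0.0261 [678.1 -40.4] [247.9  20.2] [[650.5999755859375, -161.60000610351562], [670.5999755859375, -164.5], [705.5, 80.9000015258789], [685.5, 83.69999694824219]]
```

View pics/w5.png

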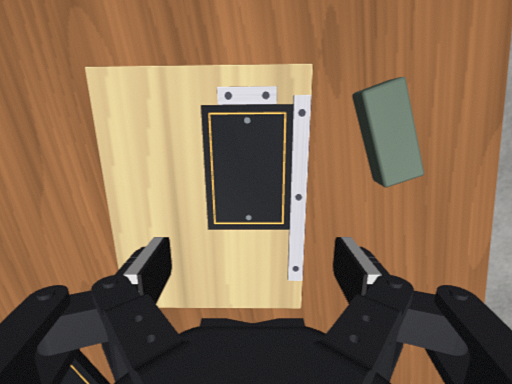

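The plaque is home at both stops: corner junction at (293,105), and the far edge is parallel to the fence (8.0° against 8.1°). Next I'll go above the square.

Call:
servo_tool:
  motion: [30,-22,0,0,60,-43,0,0,90,-65,0,0,120,-86,0,0,150,-108,0,0,180,-130,0,0,210,-151,0,0,240,-172,0,0,270,-194,0,0,300,-215,0,0,308,-221,0,0,308,-221,0,0,308,-221,0,0,308,-221,0,0,308,-221,0,0]

```text
time: 13.63
eef_pos: [0.4576, 0.3379, 0.242]
ee_rot: [-3.121, 0.01, 1.416]
wrist_force: [0.4, -0.8, -0.7]
gripper_width: 0.999
```

```bash
cat >> h.py <<'E'
def sq(z):
    im,d,P=shot("wrist");X=pts(d,P);hsv=cv2.cvtColor(im,cv2.COLOR_RGB2HSV);h,s,v=[hsv[...,i].astype(int) for i in range(3)]
    m=(h>100)&(h<125)&(s>120)&(v>60)&(d>.1)
    m=m&(abs(X[...,2]-z)<.006)
    for b in blobs(m,300):
        vv,uu=np.nonzero(b);r=ray(np.c_[uu,vv],P,np.median(X[b][:,2]));print('blue',b.sum(),np.round([uu.mean(),vv.mean()]),np.round(np.median(X[b][:,2]),4),*rect(r[:,:2]))
    return im
E
python3 - <<'E'
from h import *
save(sq(.028),'w6.png')
E
```

```text
blue 2673 [255. 169.] 0.0262 [457.2 336.7] [118.   37.8] [[430.5, 280.79998779296875], [467.8999938964844, 275.70001220703125], [483.8999938964844, 392.6000061035156], [446.5, 397.79998779296875]]
blue 325 [123. 173.] 0.0288 [258.3 370.7] [ 50.7 164.7] [[172.3000030517578, 375.79998779296875], [326.6000061035156, 318.20001220703125], [344.3999938964844, 365.70001220703125], [190.0, 423.29998779296875]]
```

View pics/w6.png

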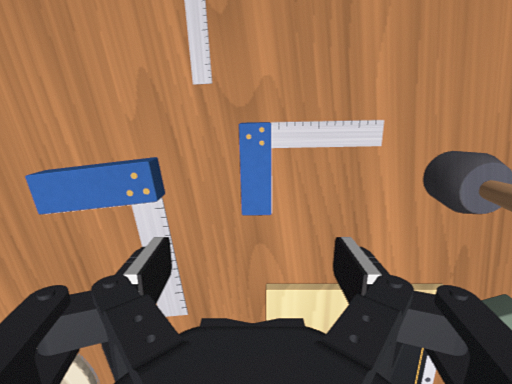

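The right square is at (255,169) with its blade to the right (118 x 38 mm, z 26 mm); the mallet is clear at (470,185). Descending in two stages.

Call:
servo_tool:
  motion: [0,1,40,-1,0.5,2,80,-1,0.7,3,120,-1,1,4,150,-1,1,4.4,165,-1,1,4.4,170,-1,1,4.4,170,-1,1,4.4,170,-1]

```text
time: 14.35
eef_pos: [0.4593, 0.3372, 0.0731]
ee_rot: [-3.122, 0.008, 1.433]
wrist_force: [-0.2, 0.4, 0.9]
gripper_width: 0.998
```

Run:
```python
from h import *
save(sq(.027),'w7.png');s=status.get_state();print(s['eef_pos'],s['ee_rot'])
```

```text
blue 9008 [251. 213.] 0.0262 [457.8 336.4] [118.5  38.7] [[430.70001220703125, 280.20001220703125], [469.1000061035156, 275.1000061035156], [484.8999938964844, 392.5], [446.5, 397.70001220703125]]
blue 1170 [ 56. 226.] 0.0272 [321.4 352.9] [36.5 64.9] [[289.70001220703125, 372.29998779296875], [321.29998779296875, 315.70001220703125], [353.20001220703125, 333.3999938964844], [321.6000061035156, 390.1000061035156]]
[0.45950735 0.33769568 0.07373857] [-3.12306969  0.00719342  1.43285439]
```

Call:
servo_tool:
  motion: [0,0,20,0,0,0,40,0,0,0,52,0,0,0,56,0,0,0,56.5,0,0,0,56.5,0]

```text
time: 14.9
eef_pos: [0.4589, 0.3379, 0.0182]
ee_rot: [-3.124, 0.006, 1.433]
wrist_force: [-0.5, 1.1, 0.7]
gripper_width: 0.997
```

Call:
servo_tool:
  motion: [0,0,0,0,0,0,0,0,0,0,0,0,0,0,0,0,0,0,0,0,0,0,0,0,0,0,0,0,0,0,0,0]
  gripper: 30
  grip_force: 50

```text
time: 15.57
eef_pos: [0.4592, 0.3383, 0.019]
ee_rot: [-3.125, 0.006, 1.433]
wrist_force: [-1.0, -1.7, 6.3]
gripper_width: 0.458
```

Gripped, 39 mm opening. I'll lift and carry it over the board.

Call:
servo_tool:
  motion: [0,0,-8,0,0,0,-25,0,0,0,-50,0,0,0,-75,0,0,0,-90,0,-25,9,-90,0,-55,19,-90,0,-85,29,-90,0,-115,40,-90,0,-145,50,-90,0,-175,60,-90,0,-205,70,-90,0,-235,81,-90,0,-265,91,-90,0,-295,101,-90,0,-320,110,-90,0,-340,117,-90,0,-352,121,-90,0,-352,121,-90,0,-352,121,-90,0]

```text
time: 17.23
eef_pos: [0.5319, -0.0267, 0.1087]
ee_rot: [-3.124, 0.005, 1.432]
wrist_force: [-0.6, 1.1, -3.1]
gripper_width: 0.458
```

Run:
```python
from h import *
im=sq(.11);save(im,'w8.png');s=status.get_state();print(s['eef_pos'],s['ee_rot'],s['wrist_force'])
```

```text
blue 7198 [254. 232.] 0.1156 [533.9 -15.8] [94.3 39.3] [[508.1000061035156, -59.900001525878906], [547.0, -65.19999694824219], [559.5999755859375, 28.200000762939453], [520.7000122070312, 33.5]]
[ 0.53188188 -0.02542773  0.10876605] [-3.12376827  0.00473162  1.43388506] [ 0.34939435  0.34890807 -3.22778212]
```

View pics/w8.png

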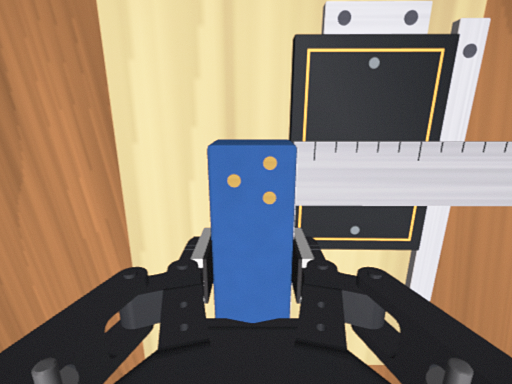

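The square is level with the blade over the plaque's middle, its stock just short of the near edge (gap about 7 mm). Lowering gently.

Call:
servo_tool:
  motion: [0,0,10,0,0,0,20,0,0,0,30,0,0,0,40,0,0,0,48,0,0,0,55,0,0,0,60,0,0,0,64,0,0,0,67,0,0,0,69,0,0,0,69,0,0,0,69,0]

```text
time: 18.28
eef_pos: [0.5308, -0.0256, 0.04]
ee_rot: [-3.124, 0.005, 1.434]
wrist_force: [0.8, -0.1, -3.3]
gripper_width: 0.456
```

Call:
servo_tool:
  motion: [0,0,1,0,0,0,2,0,0,0,3,0,0,0,3,0,0,0,3,0]

```text
time: 18.7
eef_pos: [0.5308, -0.0256, 0.037]
ee_rot: [-3.124, 0.005, 1.434]
wrist_force: [0.4, 0.0, -3.8]
gripper_width: 0.459
```

Call:
servo_tool:
  motion: [0,0,0.7,0,0,0,1.4,0,0,0,1.4,0,0,0,1.4,0]

```text
time: 19.03
eef_pos: [0.5309, -0.0256, 0.037]
ee_rot: [-3.125, 0.005, 1.434]
wrist_force: [-6.4, 1.0, 10.3]
gripper_width: 0.458
```

It has touched down. I'll unload and slide forward gently.

Call:
servo_tool:
  motion: [0,0,-0.3,0,0,1,-0.3,0,0,2,-0.3,0,0,3,-0.3,0,0,4,-0.3,0,0,5,-0.3,0,0,6,-0.3,0,0,6,-0.3,0]

```text
time: 19.7
eef_pos: [0.5328, -0.0259, 0.0371]
ee_rot: [-3.116, 0.006, 1.434]
wrist_force: [-23.7, 3.0, 20.4]
gripper_width: 0.453
```

The inner finger is trapped between the stock and the plaque, so the stock can't close up while gripped. I'll back off, release, and push it home from behind.

Call:
servo_tool:
  motion: [0,-2,-0.8,0,0,-5,-0.8,0,0,-9,-0.8,0,0,-13,-0.8,0,0,-15,-0.8,0,0,-15,-0.8,0]

```text
time: 20.2
eef_pos: [0.5175, -0.0238, 0.0381]
ee_rot: [-3.116, 0.006, 1.434]
wrist_force: [-0.7, -0.5, -3.5]
gripper_width: 0.458
```

Run:
```python
from h import *
im,d,P=shot("wrist");save(im,'w9.png')
```

```text
(no output)
```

View pics/w9.png

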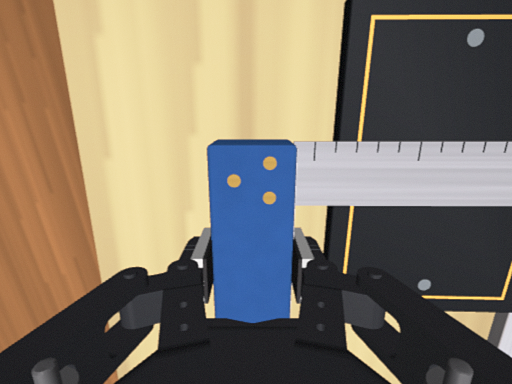

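The square is level, with about 21 mm between stock and plaque and the finger clear of the edge. I'll set it down and open slightly.

Call:
servo_tool:
  motion: [0,0,0.5,0,0,0,1,0,0,0,1,0]

```text
time: 20.5
eef_pos: [0.5181, -0.0239, 0.0374]
ee_rot: [-3.117, 0.006, 1.434]
wrist_force: [-2.2, 0.1, -0.2]
gripper_width: 0.455
```

Call:
servo_tool:
  motion: [0,0,0,0,0,0,0,0,0,0,0,0,0,0,0,0,0,0,0,0]
  gripper: 48

```text
time: 20.92
eef_pos: [0.5182, -0.0238, 0.0375]
ee_rot: [-3.117, 0.005, 1.434]
wrist_force: [-0.3, -0.6, 0.7]
gripper_width: 0.559
```

Call:
servo_tool:
  motion: [0,0,-10,0,0,0,-25,0,0,0,-45,0,0,0,-65,0,0,-15,-75,7,0,-30,-75,14,0,-46,-75,21,0,-46,-75,28,0,-46,-75,35,0,-46,-75,42,0,-46,-75,49,0,-46,-75,56,0,-46,-75,63,0,-46,-75,70,0,-46,-75,77,0,-46,-75,84,0,-46,-75,90,0,-46,-75,90.3,0,-46,-75,90.3,0,-46,-75,90.3]

```text
time: 22.58
eef_pos: [0.4746, -0.0173, 0.114]
ee_rot: [3.136, 0.024, -0.138]
wrist_force: [-0.2, 0.6, -0.6]
gripper_width: 0.564
```

Call:
servo_tool:
  motion: [0,0,0,0,0,0,0,0]
  gripper: 60

```text
time: 22.75
eef_pos: [0.4747, -0.0174, 0.1142]
ee_rot: [3.136, 0.024, -0.136]
wrist_force: [-0.0, 0.2, 0.6]
gripper_width: 0.704
```

Run:
```python
from h import *
im=sq(.044);save(im,'w10.png');s=status.get_state();print(s['eef_pos'],s['ee_rot'])
```

```text
blue 8823 [258. 148.] 0.0444 [518.3 -26.5] [117.7  38.4] [[491.29998779296875, -82.19999694824219], [529.2999877929688, -87.4000015258789], [545.2000122070312, 29.200000762939453], [507.20001220703125, 34.400001525878906]]
[ 0.47463178 -0.01739784  0.11406881] [ 3.13627466  0.02421269 -0.13697352]
```

View pics/w10.png

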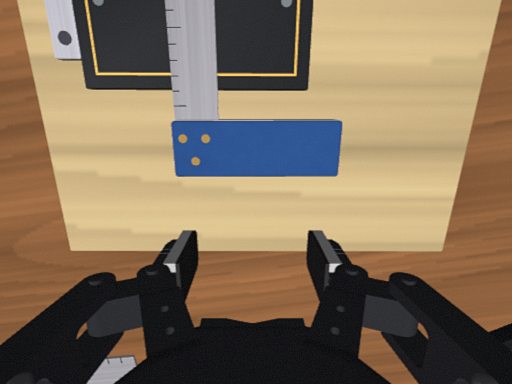

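The square stands on the board with its blade over the middle of the plaque; stock edges are parallel and the fingers are behind it. I'll lower and push it forward.

Call:
servo_tool:
  motion: [0,0,30,0.3,0,0,55,0.3,0,0,70,0.3,0,0,77,0.3,0,0,79.5,0.3,5,0,79.5,0.3,9,0,79.5,0.3,12,0,79.5,0.3,15,0,79.5,0.3,18,0,79.5,0.3,21,0,79.5,0.3,24,0,79.5,0.3,27,0,79.5,0.3,29,0,79.5,0.3,30,0,79.5,0.3,30,0,79.5,0.3]

```text
time: 24.13
eef_pos: [0.5027, -0.0217, 0.0339]
ee_rot: [3.136, 0.024, -0.142]
wrist_force: [-1.5, 1.2, 1.1]
gripper_width: 0.702
```

Call:
servo_tool:
  motion: [1,0,0,0,2,0,0,0,3,0,0,0,4,0,0,0,5,0,0,0,6,0,0,0,6,0,0,0]

```text
time: 24.72
eef_pos: [0.5079, -0.0224, 0.0335]
ee_rot: [3.136, 0.026, -0.142]
wrist_force: [-5.6, 1.3, 4.5]
gripper_width: 0.705
```

Call:
servo_tool:
  motion: [1,0,0,0,2,0,0,0,3,0,0,0,3,0,0,0]

```text
time: 25.05
eef_pos: [0.5079, -0.0224, 0.0328]
ee_rot: [3.136, 0.032, -0.142]
wrist_force: [-14.8, 2.1, 10.2]
gripper_width: 0.702
```

Flush: 15 N with no motion, TCP at 505.9 against 506 expected. I'll retreat and check from above.

Call:
servo_tool:
  motion: [-5,0,-0.5,0,-12,0,-1,0,-12,0,-30,0,-12,0,-70,0,10,0,-110,0,40,0,-150,0,70,0,-190,0,90,0,-210,0,90,0,-210,0,90,0,-210,0,90,0,-210,0]

```text
time: 25.97
eef_pos: [0.6035, -0.0348, 0.2389]
ee_rot: [3.135, 0.032, -0.142]
wrist_force: [0.1, -0.5, -1.4]
gripper_width: 0.701
```

Run:
```python
from h import *
im,d,P=shot("wrist");save(im,'w11.png')
X=pts(d,P);hsv=cv2.cvtColor(im,cv2.COLOR_RGB2HSV);h,s,v=[hsv[...,i].astype(int) for i in range(3)]
ex=np.array([.9899,-.1418]);ey=np.array([.1418,.9899])
def B(uv,z): r=ray(uv,P,z)[:,:2]*1000;return np.c_[r@ex,r@ey]
for k,m,z in [('dark',v<70,.030),('alu',(s<30)&(v>170),.027),('blue',(h>100)&(h<125)&(s>120)&(v>60),.045)]:
  m=m&(d>.1)&(X[...,2]<.06)&(X[...,2]>z-.005)
  vv,uu=np.nonzero(m);b=B(np.c_[uu,vv],z)
  for q in blobs(m,250):
    vv,uu=np.nonzero(q);b=B(np.c_[uu,vv],z);c,wh,bx=rect(b/1000);print(k,q.sum(),np.round(np.median(X[q][:,2]),4),c,wh,np.round(bx,1).tolist())
print(status.get_state()['eef_pos'])
```

```text
dark 438 0.0312 [760.4 127.1] [  4.3 115.9] [[739.1, 181.0], [777.7, 71.8], [781.7, 73.2], [743.1, 182.4]]
dark 954 0.0297 [612.4 138.8] [107.7  60.1] [[558.5, 168.8], [558.5, 108.7], [666.3, 108.8], [666.2, 168.9]]
dark 1022 0.0294 [612.4  42.7] [108.1  62. ] [[558.2, 73.5], [558.4, 11.5], [666.5, 11.9], [666.3, 73.9]]
dark 2741 0.0296 [612.1 133.3] [85.6 49.7] [[569.2, 158.1], [569.3, 108.4], [654.9, 108.6], [654.8, 158.3]]
dark 2879 0.0295 [612.1  48.5] [85.7 51.6] [[569.2, 74.3], [569.3, 22.7], [655.0, 22.7], [654.9, 74.3]]
alu 6109 0.0278 [626.  56.] [248.2 139.9] [[556.0, -68.0], [695.9, -68.1], [696.0, 180.1], [556.1, 180.2]]
alu 789 0.0267 [612.1 180.4] [19.2 68.8] [[577.7, 170.9], [646.5, 170.9], [646.5, 190.0], [577.7, 190.0]]
alu 3215 0.025 [ 535. -262.] [170.   64.2] [[444.5, -254.3], [462.0, -316.0], [625.5, -269.6], [608.0, -207.9]]
blue 2512 0.0445 [538.8  47.2] [117.   36.9] [[520.2, -11.3], [557.2, -11.3], [557.3, 105.7], [520.4, 105.7]]
[ 0.60259621 -0.03469123  0.23811771]
```

View pics/w11.png

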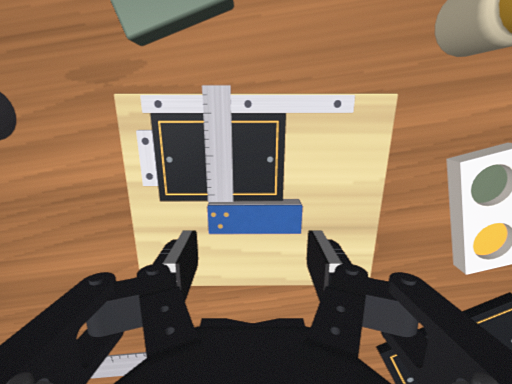

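The square is flush and parallel: stock front at 557.2, plaque near edge at 558.4 less edge shrink. The plaque is against the fence. The stop gap reads 0 to 0.5 mm after edge-shrink correction, but that is uncertain, so I'll give a confirming nudge from the right end.

Call:
servo_tool:
  motion: [10,25,0,-7,20,50,0,-14,28,76,0,-21,28,76,20,-28,28,76,40,-35,28,76,60,-42,28,76,80,-49,28,76,100,-56,28,76,120,-63,28,76,138,-70,28,76,138,-77,28,76,138,-84,28,76,138,-90,28,76,138,-90,28,76,138,-90]
  gripper: 40

```text
time: 27.27
eef_pos: [0.6133, -0.1137, 0.0986]
ee_rot: [-3.105, 0.006, 1.426]
wrist_force: [-0.1, -0.3, 0.1]
gripper_width: 0.468
```

Call:
servo_tool:
  motion: [0,0,30,0,0,0,50,0,0,0,58,0,0,0,61.5,0,4,0,61.5,0,8,0,61.5,0,12,0,61.5,0,16,0,61.5,0,19,0,61.5,0,22,0,61.5,0,22,0,61.5,0]

```text
time: 28.18
eef_pos: [0.6145, -0.0908, 0.0374]
ee_rot: [-3.105, 0.006, 1.427]
wrist_force: [1.0, 0.4, -1.2]
gripper_width: 0.469
```

Call:
servo_tool:
  motion: [1,0,0,0,2,0,0,0,3,0,0,0,4,0,0,0,4,0,0,0]

```text
time: 28.6
eef_pos: [0.6148, -0.0889, 0.0374]
ee_rot: [-3.106, 0.008, 1.426]
wrist_force: [-0.7, -4.4, 1.9]
gripper_width: 0.466
```

Call:
servo_tool:
  motion: [1,0,0,0,2,0,0,0,3,0,0,0,3,0,0,0]

```text
time: 28.93
eef_pos: [0.6149, -0.0887, 0.0374]
ee_rot: [-3.105, 0.011, 1.424]
wrist_force: [-2.9, -8.1, 2.3]
gripper_width: 0.472
```

It is hard at the stop: 0.2 mm of motion at 8 N. I'll retreat and make the final check.

Call:
servo_tool:
  motion: [-6,0,-0.5,0,-14,0,-1,0,-20,0,-25,0,-20,0,-60,0,-20,0,-100,7,0,0,-140,14,20,0,-180,21,50,-12,-205,28,55,-23,-205,35,55,-23,-205,42,55,-23,-205,49,55,-23,-205,56,55,-23,-205,63,55,-23,-205,70,55,-23,-205,77,55,-23,-205,84,55,-23,-205,90,55,-23,-205,90,55,-23,-205,90]

```text
time: 30.52
eef_pos: [0.6079, -0.0296, 0.2425]
ee_rot: [3.131, 0.036, -0.144]
wrist_force: [-0.6, 0.1, -0.6]
gripper_width: 0.47
```

Run:
```python
from h import *
im,d,P=shot("wrist");save(im,'w12.png')
X=pts(d,P);hsv=cv2.cvtColor(im,cv2.COLOR_RGB2HSV);h,s,v=[hsv[...,i].astype(int) for i in range(3)]
ex=np.array([.9899,-.1418]);ey=np.array([.1418,.9899])
for k,m,z in [('dark',v<70,.030),('alu',(s<30)&(v>170),.027),('blue',(h>100)&(h<125)&(s>120)&(v>60),.045)]:
  m=m&(d>.1)&(X[...,2]<.06)&(X[...,2]>z-.005)
  for q in blobs(m,250):
    vv,uu=np.nonzero(q);r=ray(np.c_[uu,vv],P,z)[:,:2];c,wh,bx=rect(np.c_[r@ex,r@ey]);print(k,q.sum(),c,wh,np.round(bx,1).tolist())
print(status.get_state()['eef_pos'])
```

```text
dark 441 [761.  126.2] [  4.5 117.3] [[738.9, 180.6], [779.0, 70.3], [783.2, 71.9], [743.1, 182.1]]
dark 890 [612.7 138.8] [108.2  60.2] [[558.6, 168.8], [558.7, 108.6], [666.9, 108.8], [666.8, 169.0]]
dark 951 [612.5  43. ] [ 62.3 108.4] [[558.3, 11.9], [666.7, 11.9], [666.7, 74.2], [558.4, 74.2]]
dark 2781 [612.3  48.5] [85.8 51.6] [[569.4, 74.3], [569.5, 22.7], [655.2, 22.7], [655.2, 74.3]]
dark 2673 [611.9 133.4] [49.9 84.4] [[569.7, 108.5], [654.1, 108.4], [654.2, 158.3], [569.8, 158.4]]
alu 5932 [626.4  56.1] [248.3 140.7] [[556.1, -68.0], [696.7, -68.0], [696.8, 180.3], [556.1, 180.3]]
alu 774 [612.7 180.5] [68.4 19.2] [[578.4, 190.1], [578.4, 170.9], [646.9, 170.9], [646.9, 190.1]]
alu 3192 [ 535. -261.] [170.6  65.7] [[443.9, -253.6], [462.4, -316.6], [626.1, -268.4], [607.5, -205.4]]
blue 2372 [538.5  47.3] [117.1  37.5] [[519.5, -11.2], [557.0, -11.4], [557.5, 105.7], [520.0, 105.9]]
[ 0.60786528 -0.02968699  0.242481  ]
```

```bash
python3 -c "
from cell import order;print(order.finish_job())"
```

```text
the job is handed in; nothing more can be done
None
```

The plaque is against both the back fence and the end stop, and the try square stands on the board with its stock flush along the plaque's near edge. I handed the job in at about 30.6 s; the system gives no verdict.

**What I did**
- I pushed the plaque square to the fence with two spread fingers, slid it to the end stop, then pressed it to the fence again.
- I set the square on the board about 20 mm short of the plaque, released it, and pushed the stock flush from behind until it stopped moving at about 15 N.
- I finished with a light nudge on the plaque's right end; it moved about 0.2 mm at 8 N, so it was already at the stop.

**Last checks, from the wrist camera**
- **Plaque at the fence:** the far edge reads 666.7–666.9 mm at both ends, against the fence at 667 mm.
- **Plaque at the end stop:** the raw gap is 1.9 mm. Allowing for the image masks reading small, that is about 0–0.5 mm, which agrees with the nudge.
- **Square:** the stock's front face is parallel to the near edge to about 0.5 mm over its length. The blade centre is within about 1 mm of the plaque's middle, and the gripper is well clear of everything.

**What went wrong or disagreed**
- I first tried to slide the square home while still gripping it. A finger caught between the stock and the plaque and pressed at about 24 N, so I backed off, released and pushed instead.
- The first raw stop gap after seating the plaque was 0.6 mm, against 1.9 mm at the end. That may be a viewpoint effect, and it is why I added the nudge.
- I did not measure the palette, jar, mallet and rubbing block again; I never moved the arm near them.

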